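Nudge the sample carriage home and lock it with its pin

ROBOT

A 6-joint arm with a two-finger parallel gripper is mounted at the origin on a cart in front of the work surface, level with it; the furniture and walls round the work are solid. World frame = base frame: x ahead of the robot, y to its left, z up, the work surface at z = 0. Lengths are in m, angles in rad, forces in N, time in s.
With the tool pointing down it reaches from about 0.425 to 0.95 m from the base axis. Payload 3.5 kg.
Tool frame: the origin (TCP) lies on the centre line of the jaws, within the pads' length; the fingertips stand 11 mm ahead of it and the grasp point (between the pads) lies 8 mm behind it; z points along the fingers, y is the line along which they close (so a half turn about z gives the same grasp; the last joint's range is limited). The gripper opens to 85 mm and grips with 20 to 120 N. Pads are 22 mm wide; open, the fingers measure 114 mm over their backs; the gripper's body (76 mm by 85 mm) begins 54 mm behind the grasp point. The pads swing forward as they close: fully open they stand 13 mm farther back than shut.
Start: joints at [-1.254, 0.286, 1.577, -0, 1.279, -0.15], TCP at [0.304, -0.603, 0.204] pointing down, gripper open.
Joint ranges: [-2.77, 2.77], [-0.9, 2.22], [0.21, 2.48], [-1.53, 4.67], [0.24, 2.81], [-2.84, 2.84]. Speed limits (rad/s): [2.79, 2.79, 3.14, 3.14, 3.14, 3.14].

INTERFACE

Orientations are given as a unit quaternion [x, y, z, w].
In Python, from plant import ctrl gives the robot as it stands.
- The arm moves only by the tool step_arm, never from a script. Its argument "motion" is a list of rows, each an object with "offset": the shift along the tool's x, y, z in m, a list of three; "twist": the turn about the tool's z in degrees. A call has 1 to 12 rows; each row is the pose to reach, as a shift and turn from the pose commanded when the call began, along the tool's axes at that moment; what a row does not reach only later rows make up. A row lasts 1/10 s, in which the tool goes at most 50 mm and 8.59 degrees, less where a joint would pass 70% of its speed; a pose out of reach is approached as far as the arm can. A call with a gripper value outside its range is refused whole. "gripper" is the finger opening in m, from 0 to 0.0854, set as the call begins (left out, the last holds). The fingers move at their own pace and stop on an object; "grip_force" is the grip in N (left out, the last holds). Time passes only in rows, so rows that repeat a pose let the fingers close. It gives the time, the measured TCP pose, the force, the opening and the grip force at its end, in the units of the state.
- ctrl.get_state(): the state, without advancing time (a new reading comes with each control period).
- ctrl.read_camera(name): name is "scene" or "side" or "wrist"; returns the picture (480x640x3 uint8, blue, green, red); there is no depth.
- ctrl.calibration(name): a dict with "fx", "fy", "cx", "cy" (pixels), "cam_to_world" (4x4, takes a point from camera to world coordinates). Camera axes: x right, y up, looking along -z (the intrinsics and any distortion apply to the point x, -y, -z); pixel columns grow to the right and rows downward; lengths in m; the calibration is good to about 2 mm. A picture is of the moment at which its call begins: read the wrist's pose just before it. calibration takes no time and is no camera call; for the wrist camera it gives the pose at the moment of the call.
- ctrl.sign_off(): hands the job in; it is judged then, once.
The state is a dict: "time": time; "qpos": joint angles; "dq": joint speeds; "joint_efforts": joint torques, N m; "eef_pos": TCP position; "tcp_rot": TCP orientation; "contact_force": force on the tool from outside, world axes, zero at the start; "wrist_torque": the same for the moment, N m; "opening": opening from 0.0 (shut) to 1.0 (fully open); "finger_force": force on a finger pad.
Only numpy, scipy, OpenCV 4.12 (cv2) and the standard library are available. Lean on these libraries where they do the work, as an engineer would, in place of code of your own. Each camera call takes 0.05 s, during which the arm holds its last target. There are 200 camera calls.

TASK

Take the locking pin out of its parking block and use it to nudge the sample carriage along its bed until it meets its hidden stop and the eye of the carriage stands over the hole in the bed. Then put the pin down through the eye into the bed hole until its collar rests on the carriage, and let go. The carriage and its sample are kept clean, so do not touch them with the gripper, and leave the other things on the worktop where they are.

Things in the scene. Friction and masses are not known exactly. Their poses are not given: they have to be found in the camera images.
- pin: Steel locking pin, loose, 110 mm long, 0.2 kg, round about its own z axis. Origin at the centre of its lower end, z up along the pin: shank 16 mm in diameter from z = 0 to 52 mm (its lowest 8 mm taper to 8 mm diameter), collar 34 mm in diameter from 52 to 60 mm, round handle 24 mm in diameter from 60 to 110 mm. It starts upright in the parking block
- stand: Parking block of the pin, fixed, aluminium, 60 x 60 x 45 mm on a 72 x 72 x 5 mm foot plate; origin under its centre on the worktop, z up. Its vertical hole (19 mm in diameter, in the middle of the top) has its floor at z = 5 mm, on which the pin stands, so the pin is to be lifted 40 mm to come free
- bed: Slide bed of the carriage, fixed to the worktop, 94 x 244 mm; the carriage slides on it 42 mm above the worktop. Origin under its centre, z up, y along its length; +y is the way to the stop. At -x (the robot's side) a lug 40 mm high with the vertical pin hole stands out to x = -95 mm
- carriage: Steel sample carriage. Axes as the bed's; origin mid underside, 42 mm above the worktop. Plate 90 (x) x 100 (y) x 14 mm; at its -y end an upright tab, 70 mm wide, 8 mm thick, top 40 mm above the origin; on top a round sample to 31 mm; at -x an ear with the eye, to x = -95 mm. Slides along the bed's y only (2.5 N, stays where left); starts 35 to 70 mm short of its stop, unseen below it
- ear_hole (a point): Centre of the eye of the carriage, at the top face of the ear (56 mm above the worktop). Vertical through hole 18.5 mm in diameter. Axes as the bed's
- bed_hole (a point): Centre of the pin hole of the bed, at the top face of the lug (40 mm above the worktop). Vertical through hole 18.5 mm in diameter and 40 mm deep. Axes as the bed's. The eye stands straight above it when the carriage is against the stop; with the pin fully in, the pin's lower end is 36 mm below this point
- push_face (a point): Middle of the flat -y face of the carriage's upright tab, 72 mm above the worktop; pushing here towards the bed's +y moves the carriage to its stop. The face reaches 35 mm to each side in x and 10 mm higher
- timer: Bystander: white bench timer, 58 x 66 x 20 mm, lying; origin under its centre
- jar: Bystander: white screw-cap jar, 62 mm in diameter and 92 mm high; origin under its centre
- vial: Bystander: small capped vial, 24 mm in diameter and 54 mm high; origin under its centre
- mortar: Bystander: white porcelain mortar bowl, 91 mm in diameter and 46 mm high; origin under its centre
- bottle: Bystander: squeeze wash bottle with a bent spout, 62 mm in diameter and 162 mm high; origin under it
- tape: Bystander: roll of tape, 96 mm in diameter and 25 mm high, lying flat; origin under its centre
- mouse: Bystander: black computer mouse, 115 x 55 x 38 mm; origin under its centre
Things that resemble listed ones, but are neither listed nor needed, are in the scene too. Of the things like the pin, leave any that is green or yellow; of the rest the larger one is meant.

How it is judged:
By the outcome, as a careful person would: the job done as asked, in the order asked, and still so for the second after the job is handed in, with the robot touching nothing.
It also fails if it takes over 48 s, if anything falls off the work surface, if the arm or the gripper's body presses on something with over 40 N, if the wrist force passes 120 N, or if a joint passes its speed limit or range.

## Working session

There is one attempt and no reset: what is moved stays moved. The work goes in short steps, Python scripts to look and compute and a tool call to move; the robot and the scene stay as the last step left them, time stands still between calls to the robot, and variables do not carry over. Pictures are saved under pics/ and viewed, at most 13 in all, crops included, and the job is handed in when it is done.

Besides the shell and the picture viewer there is one more tool, called after ">>>" as name(argument=value, ...) on one line, values as JSON. step_arm: Moves the arm, as the interface text tells. Its arguments: {"type":"object","properties":{"motion":{"type":"array"},"gripper":{"type":"number"},"grip_force":{"type":"number"}},"required":["motion"]}

```bash
mkdir -p pics; cat > h.py <<'E'
import numpy as np, cv2
from plant import ctrl
E
python3 - <<'E'
from h import *
for n in("scene","side"):
    im=ctrl.read_camera(n); cv2.imwrite(f"pics/{n}0.png",im); c=ctrl.calibration(n)
    print(n,{k:(np.round(v,3).tolist()) for k,v in c.items()})
s=ctrl.get_state(); print(s)
E
```

```text
scene {'fx': 495.447, 'fy': 495.447, 'cx': 311.733, 'cy': 236.99, 'cam_to_world': [[-0.769, 0.398, -0.5, 0.051], [-0.639, -0.481, 0.6, 0.61], [-0.002, 0.781, 0.624, 0.676], [0.0, 0.0, 0.0, 1.0]]}
side {'fx': 569.609, 'fy': 569.609, 'cx': 306.103, 'cy': 240.934, 'cam_to_world': [[-0.906, 0.295, -0.304, 0.152], [-0.424, -0.606, 0.673, 0.827], [0.015, 0.738, 0.674, 0.897], [0.0, 0.0, 0.0, 1.0]]}
{'time': 0.1, 'qpos': array([-1.25399760e+00,  2.87124800e-01,  1.57805392e+00,  5.17985415e-06,
        1.27858879e+00, -1.49962768e-01]), 'dq': array([ 0.0015191 , -0.0012799 , -0.00366533,  0.00071235, -0.00243997,
        0.00036633]), 'joint_efforts': array([-1.29521482e-04, -4.07300341e+01, -2.93699956e+01, -2.20146280e-04,
        3.44738903e-03, -8.98679360e-06]), 'eef_pos': array([ 0.30358974, -0.60213556,  0.20224111]), 'tcp_rot': array([ 9.72889696e-01,  2.31267068e-01, -8.81354909e-05, -1.08385713e-03]), 'contact_force': array([-0.1633138 ,  0.12339787, -0.52762125]), 'wrist_torque': array([ 0.01142857, -0.02353281, -0.00107808]), 'finger_force': 0.0, 'opening': 1.002248517556575}
```

View pics/scene0.png

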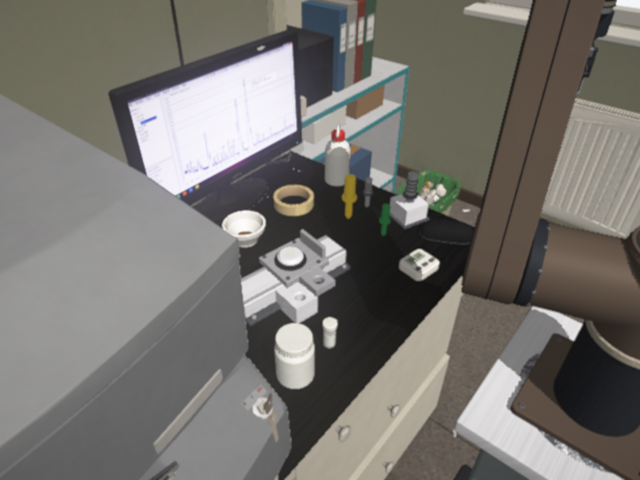

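View pics/side0.png

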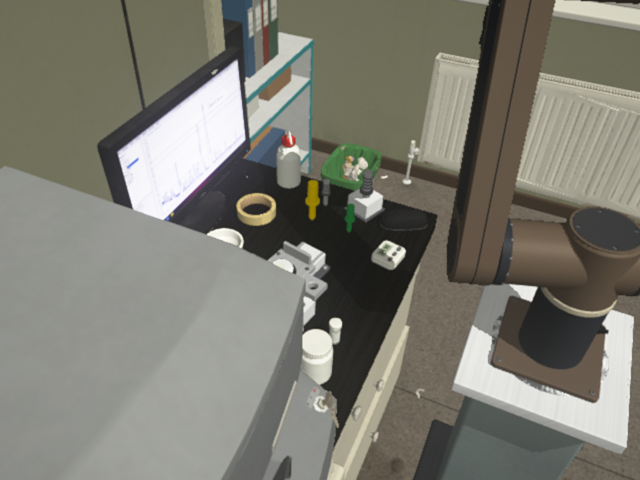

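The scene view shows the pin in the white parking block at (411,190). The green (385,220), yellow (349,197) and small grey (368,192) lookalikes are near it. The carriage eye is at (320,281), the bed lug hole at (297,297) and the tab at (313,245). In the side view the pin is at (366,185).

```bash
cat >> h.py <<'E'
def ray(n,uv,c=None):
    c=c or ctrl.calibration(n); T=np.array(c["cam_to_world"])
    d=np.array([(uv[0]-c["cx"])/c["fx"],-(uv[1]-c["cy"])/c["fy"],-1.])
    return T[:3,3],T[:3,:3]@d
def onz(n,uv,z,c=None):
    o,d=ray(n,uv,c); return (o+d*(z-o[2])/d[2]).round(4)
def proj(n,p,c=None):
    c=c or ctrl.calibration(n); T=np.array(c["cam_to_world"]); q=T[:3,:3].T@(np.array(p)-T[:3,3])
    return c["cx"]-c["fx"]*q[0]/q[2], c["cy"]+c["fy"]*q[1]/q[2]
E
python3 - <<'E'
from h import *
im=cv2.imread("pics/scene0.png")
a=cv2.resize(im[165:235,340:480],None,fx=5,fy=5,interpolation=2)[:300,:800]
b=cv2.resize(im[225:325,240:360],None,fx=3,fy=3,interpolation=2)
out=np.zeros((600,700,3),np.uint8); out[:300]=a[:,:700]; out[300:,:360]=b
s=cv2.imread("pics/side0.png"); c=cv2.resize(s[160:260,330:440],None,fx=3,fy=3,interpolation=2); out[300:,365:695]=c
cv2.imwrite("pics/crop.png",out)
for n,uv,z in [("scene",(411,175),.115),("side",(368,172),.115),("scene",(320,281),.056),("scene",(297,297),.04),("side",(314,287),.056),("scene",(385,207),.08),("scene",(420,263),.02),("scene",(294,335),.092),("scene",(330,322),.054),("scene",(301,237),.082),("scene",(324,252),.082),("scene",(338,133),.162),("scene",(445,230),.03),("scene",(349,177),.1),("scene",(369,178),.08)]: print(n,uv,onz(n,uv,z))
E
```

```text
scene (411, 175) [ 0.4728 -0.2284  0.115 ]
side (368, 172) [ 0.4753 -0.2362  0.115 ]
scene (320, 281) [0.4553 0.103  0.056 ]
scene (297, 297) [0.4715 0.148  0.04  ]
side (314, 287) [0.4584 0.1046 0.056 ]
scene (385, 207) [ 0.4752 -0.1364  0.08  ]
scene (420, 263) [ 0.3581 -0.0933  0.02  ]
scene (294, 335) [0.388 0.249 0.092]
scene (330, 322) [0.3823 0.1668 0.054 ]
scene (301, 237) [0.5431 0.0528 0.082 ]
scene (324, 252) [0.4813 0.0594 0.082 ]
scene (338, 133) [ 0.6572 -0.2095  0.162 ]
scene (445, 230) [ 0.366  -0.2088  0.03  ]
scene (349, 177) [ 0.5845 -0.1571  0.1   ]
scene (369, 178) [ 0.5656 -0.2091  0.08  ]
```

View pics/crop.png

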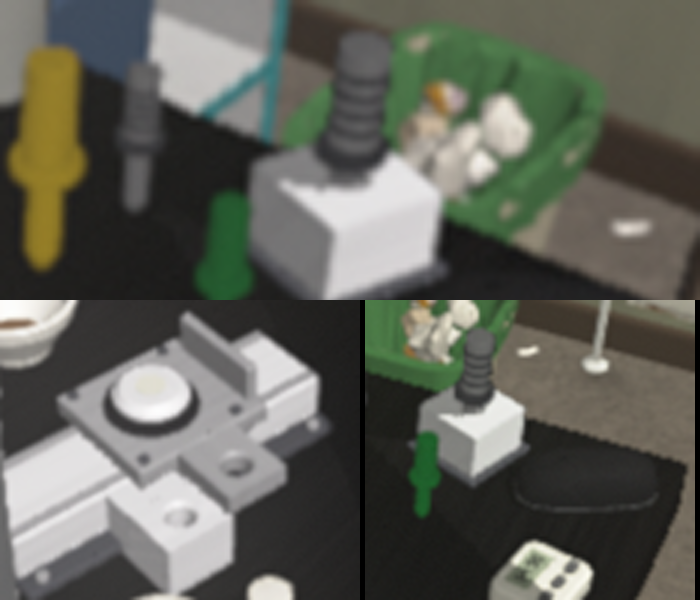

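The crop confirms the ribbed grey pin in the block and the carriage about 45 mm short of its hole. The bed's +y points roughly along world +y, turned slightly toward +x. I'm moving above the pin now.

>>> step_arm(motion=[{"offset": [0.035, -0.028, -0.01], "twist": 4}, {"offset": [0.07, -0.056, -0.02], "twist": 8}, {"offset": [0.105, -0.084, -0.03], "twist": 12}, {"offset": [0.14, -0.112, -0.04], "twist": 16}, {"offset": [0.175, -0.14, -0.05], "twist": 20}, {"offset": [0.21, -0.168, -0.05], "twist": 24}, {"offset": [0.245, -0.196, -0.05], "twist": 28}, {"offset": [0.27, -0.22, -0.05], "twist": 32}, {"offset": [0.29, -0.235, -0.05], "twist": 36}, {"offset": [0.3, -0.24, -0.05], "twist": 39}, {"offset": [0.3, -0.24, -0.05], "twist": 39}], gripper=0.055)

```text
time: 1.2
eef_pos: [0.4641, -0.2519, 0.2531]
tcp_rot: [0.994, -0.105, -0.0, -0.0]
contact_force: [-0.7, -0.7, 0.1]
opening: 0.644
finger_force: 0.0
```

```bash
python3 - <<'E'
from h import *
s=ctrl.get_state(); c=ctrl.calibration("wrist"); im=ctrl.read_camera("wrist"); cv2.imwrite("pics/w1.png",im)
import pickle; pickle.dump((c,s),open("w1.pkl","wb"))
print(s["time"],s["eef_pos"],s["tcp_rot"],s["qpos"],{k:np.round(v,4).tolist() for k,v in c.items()})
print(proj("wrist",[.474,-.232,.115],c),proj("wrist",[.474,-.232,.05],c))
E
```

```text
1.2 [ 0.46405878 -0.251881    0.25309069] [ 9.94434505e-01 -1.05355844e-01 -2.73958727e-04 -2.92693773e-04] [-6.89658734e-01 -7.66074928e-02  1.87963970e+00  1.91282341e-04
  1.33934034e+00  1.09219712e+00] {'fx': 426.8271, 'fy': 426.8271, 'cx': 321.7668, 'cy': 240.8941, 'cam_to_world': [[-0.2114, 0.9405, 0.2659, 0.5321], [-0.9774, -0.2033, -0.0581, -0.2669], [-0.0006, -0.2722, 0.9622, 0.4229], [0.0, 0.0, 0.0, 1.0]]}
(np.float64(292.35451988355794), np.float64(210.80972444460315)) (np.float64(297.28478915809524), np.float64(195.740593423249))
```

View pics/w1.png

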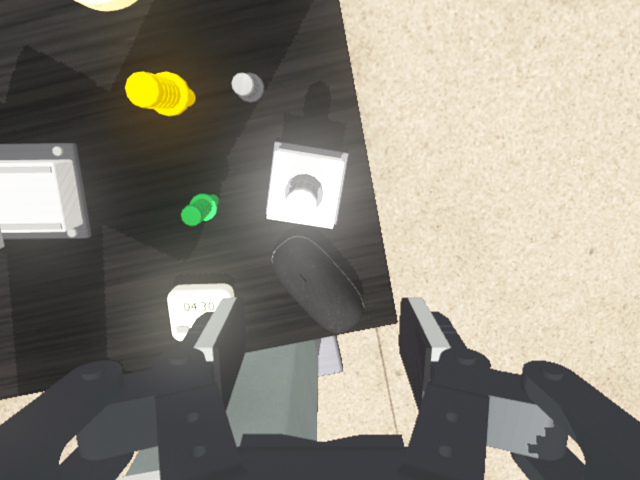

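The wrist view shows the block at (307,185), the pin's handle top near (302,200), the green pin at (200,208), the mouse at (318,283) and the bed's end at (40,190). I'll zoom in on the pin and measure.

```bash
python3 - <<'E'
from h import *
import pickle; c,s=pickle.load(open("w1.pkl","rb"))
im=cv2.imread("pics/w1.png")
a=cv2.resize(im[130:240,255:365],None,fx=5,fy=5,interpolation=2)
cv2.imwrite("pics/w1c.png",a)
for uv in [(292,211),(302,200)]: print(onz("wrist",uv,.115,c))
# bed bottom-plate right edge
e=[onz("wrist",u,.006,c) for u in [(76,145),(90,236)]]; d=e[0]-e[1]; print(e,np.degrees(np.arctan2(d[1],d[0])))
E
```

```text
[ 0.4739 -0.2317  0.115 ]
[ 0.4803 -0.2407  0.115 ]
[array([ 0.5594, -0.0325,  0.006 ]), array([ 0.4714, -0.0135,  0.006 ])] -12.183656585987386
```

View pics/w1c.png

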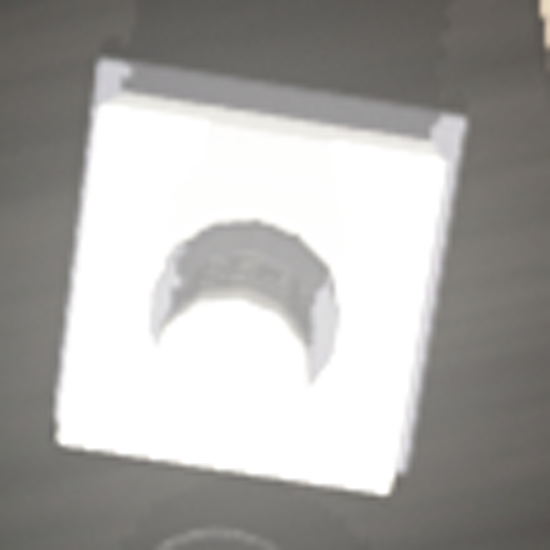

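```bash
python3 - <<'E'
from h import *
import pickle; c,s=pickle.load(open("w1.pkl","rb"))
for uv,z in [((302,205),.115),((304,193.6),.065),((304.8,189.4),.045)]: print(onz("wrist",uv,z,c))
from scipy.spatial.transform import Rotation as R
r=R.from_quat(s["tcp_rot"]).as_matrix()
for p in [(.478,-.240,.12)]: print(r.T@(np.array(p)-s["eef_pos"]))
E
```

```text
[ 0.4767 -0.2399  0.115 ]
[ 0.4769 -0.2394  0.065 ]
[ 0.4774 -0.2394  0.045 ]
[ 0.01122292 -0.01446868  0.13309152]
```

The pin axis is at (0.477, -0.2395), with all three heights agreeing. The bed yaw is about -12°, which the tool already matches. I'll lower and grip.

>>> step_arm(motion=[{"offset": [0.01, -0.0148, 0.03]}, {"offset": [0.01, -0.0148, 0.07]}, {"offset": [0.01, -0.0148, 0.11]}, {"offset": [0.01, -0.0148, 0.145]}, {"offset": [0.01, -0.0148, 0.162]}, {"offset": [0.01, -0.0148, 0.168]}, {"offset": [0.01, -0.0148, 0.168]}])

```text
invalid input at $.motion[0]: expected keys offset, twist
```

>>> step_arm(motion=[{"offset": [0, 0, 0]}, {"offset": [0, 0, 0]}, {"offset": [0, 0, 0]}, {"offset": [0, 0, 0]}, {"offset": [0, 0, 0]}, {"offset": [0, 0, 0]}], gripper=0.0, grip_force=60)

```text
invalid input at $.motion[0]: expected keys offset, twist
```

>>> step_arm(motion=[{"offset": [0.01, -0.0148, 0.03], "twist": 0}, {"offset": [0.01, -0.0148, 0.07], "twist": 0}, {"offset": [0.01, -0.0148, 0.11], "twist": 0}, {"offset": [0.01, -0.0148, 0.145], "twist": 0}, {"offset": [0.01, -0.0148, 0.162], "twist": 0}, {"offset": [0.01, -0.0148, 0.168], "twist": 0}, {"offset": [0.01, -0.0148, 0.168], "twist": 0}])

```text
time: 1.95
eef_pos: [0.4759, -0.2415, 0.0847]
tcp_rot: [0.994, -0.107, -0.001, -0.0]
contact_force: [0.0, -0.3, 0.4]
opening: 0.643
finger_force: 0.0
```

>>> step_arm(motion=[{"offset": [0, 0, 0], "twist": 0}, {"offset": [0, 0, 0], "twist": 0}, {"offset": [0, 0, 0], "twist": 0}, {"offset": [0, 0, 0], "twist": 0}, {"offset": [0, 0, 0], "twist": 0}, {"offset": [0, 0, 0], "twist": 0}], gripper=0.0, grip_force=60)

```text
time: 2.55
eef_pos: [0.478, -0.2415, 0.0876]
tcp_rot: [0.994, -0.107, 0.002, 0.0]
contact_force: [0.9, 2.0, 6.5]
opening: 0.005
finger_force: 3.1
```

```bash
python3 - <<'E'
from h import *
import pickle
s=ctrl.get_state(); c=ctrl.calibration("wrist"); im=ctrl.read_camera("wrist")
m=ctrl.read_camera("scene"); sd=ctrl.read_camera("side")
out=np.zeros((600,800,3),np.uint8); out[:, :400]=cv2.resize(im[:480,160:480],(400,600))
out[:300,400:]=cv2.resize(m[140:260,350:510],(400,300),interpolation=2)
out[300:,400:]=cv2.resize(sd[130:250,300:460],(400,300),interpolation=2)
cv2.imwrite("pics/c2.png",out); print(s["opening"],s["finger_force"],s["eef_pos"])
E
```

```text
0.00543492739396753 3.1145840138196945 [ 0.47804067 -0.24148501  0.0876233 ]
```

View pics/c2.png

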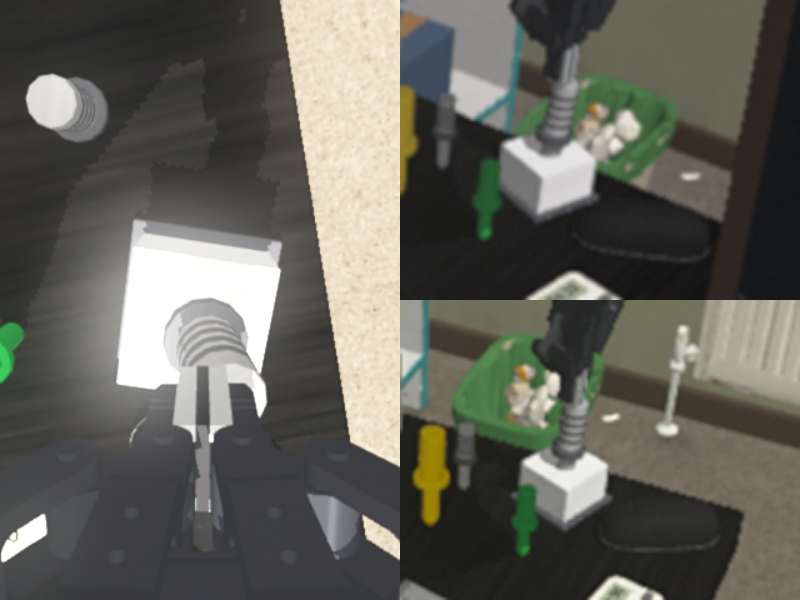

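```bash
python3 - <<'E'
from h import *
import pickle; c,s=pickle.load(open("w1.pkl","rb"))
L=[ray("scene",(412.8,174)),ray("side",(368,172)),ray("wrist",(302,205),c)]
A=0;b=0
for o,d in L:
    d=d/np.linalg.norm(d); P=np.eye(3)-np.outer(d,d); A=A+P; b=b+P@o
print(np.linalg.solve(A,b))
for n in("scene","side"):
  for p in [(.478,-.2415,.0766),(.478,-.2415,.115),(.477,-.2395,.115),(.477,-.2395,.065),(.477,-.2395,.09)]: print(n,p,np.round(proj(n,p),1))
c=ctrl.calibration("wrist"); print([np.round(proj("wrist",p,c),1) for p in [(.478,-.2415,.0766),(.477,-.2395,.115),(.477,-.2395,.065)]])
E
```

```text
[ 0.4757898  -0.23995294  0.11162151]
scene (0.478, -0.2415, 0.0766) [409.9 186.7]
scene (0.478, -0.2415, 0.115) [412.  171.7]
scene (0.477, -0.2395, 0.115) [412.  172.3]
scene (0.477, -0.2395, 0.065) [409.2 191.6]
scene (0.477, -0.2395, 0.09) [410.6 182.1]
side (0.478, -0.2415, 0.0766) [366.3 183.6]
side (0.478, -0.2415, 0.115) [367.7 170.5]
side (0.477, -0.2395, 0.115) [367.8 171.1]
side (0.477, -0.2395, 0.065) [366. 188.]
side (0.477, -0.2395, 0.09) [366.9 179.7]
[array([321.5, 280.4]), array([316.7, 321.5]), array([317.8, 274.5])]
```

The fingers have closed on top of the handle: there is a vertical contact force, and the scene view shows the tips at the handle's top. In both views the fingertips sit about 38 mm farther back than the stated TCP geometry. I'll lift, open and go lower.

>>> step_arm(motion=[{"offset": [0, 0, -0.02], "twist": 0}, {"offset": [0, 0, -0.045], "twist": 0}, {"offset": [0, 0, -0.045], "twist": 0}])

```text
time: 3.0
eef_pos: [0.4788, -0.2427, 0.1345]
tcp_rot: [0.994, -0.107, 0.003, 0.002]
contact_force: [-0.0, -0.3, 0.7]
opening: -0.003
finger_force: 0.0
```

>>> step_arm(motion=[{"offset": [0, 0, 0], "twist": 0}, {"offset": [0, 0, 0], "twist": 0}, {"offset": [0, 0, 0], "twist": 0}, {"offset": [0, 0, 0], "twist": 0}], gripper=0.055)

```text
time: 3.4
eef_pos: [0.476, -0.2407, 0.1293]
tcp_rot: [0.994, -0.107, -0.001, -0.001]
contact_force: [0.1, -1.2, -0.5]
opening: 0.64
finger_force: 0.0
```

```bash
python3 - <<'E'
from h import *
import pickle
s=ctrl.get_state(); c=ctrl.calibration("wrist"); im=ctrl.read_camera("wrist"); pickle.dump((c,s),open("w3.pkl","wb"))
print(s["eef_pos"],s["tcp_rot"],s["qpos"],s["opening"],s["contact_force"],np.round(c["cam_to_world"],4).tolist())
cv2.imwrite("pics/w3.png",im)
print([np.round(proj("wrist",p,c),1) for p in [(.477,-.2395,.115),(.477,-.2395,.065)]])
E
```

```text
[ 0.47600709 -0.24065362  0.12930561] [ 9.94286927e-01 -1.06734897e-01 -9.25449756e-04 -5.58879067e-04] [-6.58399040e-01  5.08763498e-02  1.98728392e+00 -1.97854555e-05
  1.10559453e+00  1.12628351e+00] 0.6399545832208906 [ 0.08425474 -1.24857264 -0.51814473] [[-0.2141, 0.9396, 0.2669, 0.5442], [-0.9768, -0.2057, -0.0594, -0.2559], [-0.0009, -0.2735, 0.9619, 0.2991], [0.0, 0.0, 0.0, 1.0]]
[array([318.5, 276.1]), array([319.2, 245.3])]
```

View pics/w3.png

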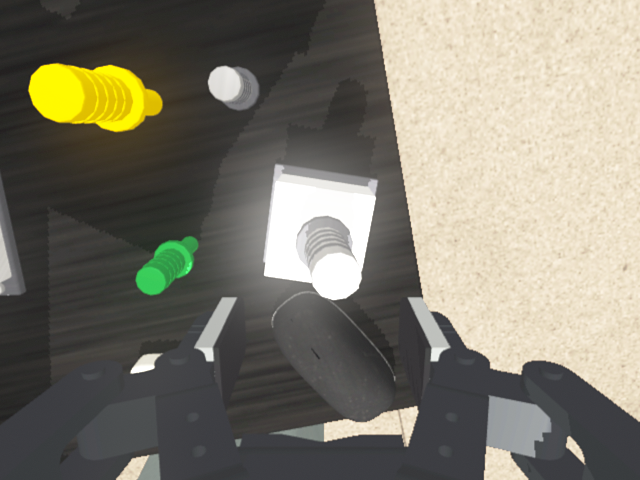

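Now open, the wrist view shows the handle top at (337,278), leaning slightly, and the fingertips at (235,298) and (402,298). That puts the tips about 40 mm behind the reported TCP, as I thought. The handle is between the fingers, so I'll go down 84 mm.

>>> step_arm(motion=[{"offset": [0, 0, 0.03], "twist": 0}, {"offset": [0, 0, 0.06], "twist": 0}, {"offset": [0, 0, 0.078], "twist": 0}, {"offset": [0, 0, 0.084], "twist": 0}, {"offset": [0, 0, 0.084], "twist": 0}])

```text
time: 3.95
eef_pos: [0.476, -0.2406, 0.0455]
tcp_rot: [0.994, -0.107, -0.001, -0.001]
contact_force: [-0.3, 0.9, 0.6]
opening: 0.644
finger_force: 0.0
```

>>> step_arm(motion=[{"offset": [0, 0, 0], "twist": 0}, {"offset": [0, 0, 0], "twist": 0}, {"offset": [0, 0, 0], "twist": 0}, {"offset": [0, 0, 0], "twist": 0}, {"offset": [0, 0, 0], "twist": 0}], gripper=0.0, grip_force=60)

```text
time: 4.45
eef_pos: [0.4777, -0.2413, 0.048]
tcp_rot: [0.994, -0.107, 0.001, 0.0]
contact_force: [1.2, 3.4, 5.3]
opening: 0.266
finger_force: 59.2
```

The grip holds at about 23 mm opening. I'll lift out and carry the pin over the bed's near end.

>>> step_arm(motion=[{"offset": [0, 0, -0.02], "twist": 0}, {"offset": [0, 0, -0.05], "twist": 0}, {"offset": [0, 0, -0.09], "twist": 0}, {"offset": [0, 0, -0.13], "twist": 0}, {"offset": [0, 0, -0.13], "twist": 0}])

```text
time: 4.95
eef_pos: [0.4795, -0.2438, 0.1831]
tcp_rot: [0.994, -0.107, 0.005, 0.004]
contact_force: [0.1, -0.5, -0.9]
opening: 0.267
finger_force: 58.9
```

>>> step_arm(motion=[{"offset": [-0.002, -0.03, 0], "twist": 0}, {"offset": [-0.004, -0.07, 0], "twist": 0}, {"offset": [-0.006, -0.11, 0], "twist": 0}, {"offset": [-0.008, -0.15, 0], "twist": 0}, {"offset": [-0.01, -0.19, 0], "twist": 0}, {"offset": [-0.012, -0.225, 0], "twist": 0}, {"offset": [-0.0133, -0.2437, 0], "twist": 0}, {"offset": [-0.0133, -0.2437, 0], "twist": 0}, {"offset": [-0.0133, -0.2437, 0], "twist": 0}])

```text
time: 5.85
eef_pos: [0.5144, -0.0002, 0.175]
tcp_rot: [0.994, -0.106, -0.001, 0.0]
contact_force: [0.3, 0.0, -1.8]
opening: 0.263
finger_force: 59.1
```

```bash
python3 - <<'E'
from h import *
import pickle
s=ctrl.get_state(); c=ctrl.calibration("wrist"); im=ctrl.read_camera("wrist"); pickle.dump((c,s),open("w4.pkl","wb"))
print(s["time"],s["eef_pos"],s["tcp_rot"],s["opening"],s["finger_force"])
m=ctrl.read_camera("scene"); cv2.imwrite("pics/s4.png",m)
sd=ctrl.read_camera("side"); cv2.imwrite("pics/sd4.png",sd)
out=np.zeros((600,800,3),np.uint8); out[:390,:520]=cv2.resize(im,(520,390))
out[:280,520:]=cv2.resize(m[150:290,240:380],(280,280),interpolation=2)
out[280:560,520:]=cv2.resize(sd[150:290,230:370],(280,280),interpolation=2)
cv2.imwrite("pics/w4raw.png",im);cv2.imwrite("pics/w4.png",out)
E
```

```text
5.85 [ 5.14441502e-01 -2.38230093e-04  1.74995733e-01] [ 9.94348658e-01 -1.06155405e-01 -1.24258613e-03  4.82750798e-04] 0.263178062752546 59.11192774772644
```

View pics/w4.png

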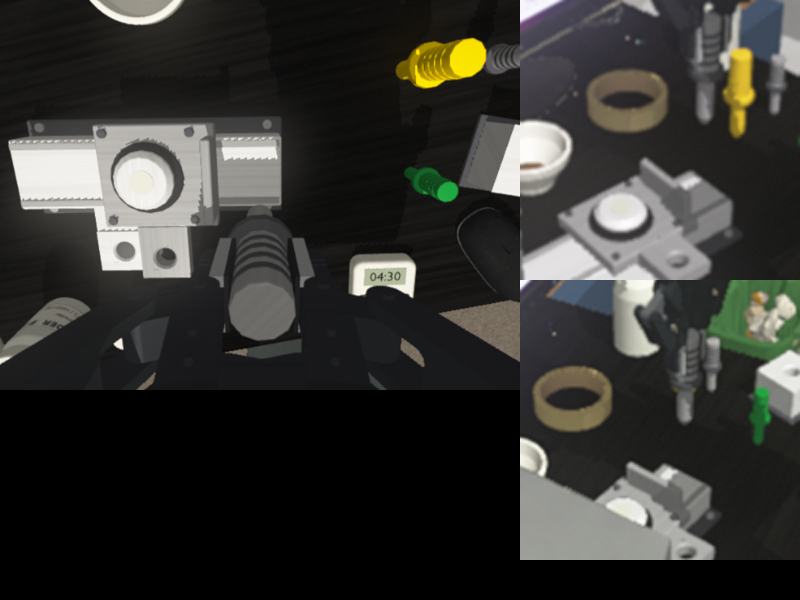

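The wrist view shows the pin held upright with its tip near raw px (320,261). The eye is at raw (203,317), the bed hole at (154,309) and the tab's −y face at raw x≈266. Next I'll measure these.

```bash
python3 - <<'E'
from h import *
import pickle; c,s=pickle.load(open("w4.pkl","rb"))
im=cv2.imread("pics/w4raw.png"); g=cv2.cvtColor(im,cv2.COLOR_BGR2GRAY)
L=[ray("scene",(333,210)),ray("side",(312,220)),ray("wrist",(320,261),c)]
A=0;b=0
for o,d in L:
    d=d/np.linalg.norm(d); P=np.eye(3)-np.outer(d,d); A=A+P; b=b+P@o
print("tip",np.linalg.solve(A,b),onz("wrist",(320,261),.132,c))
for nm,(x,y),z in [("ear",(203,317),.056),("bed",(154,309),.04)]:
    r=g[y-22:y+22,x-22:x+22]; 
    for t in (60,90,120,140):
        n,l,st,ce=cv2.connectedComponentsWithStats((r<t).astype(np.uint8))
        for i in range(1,n):
            if 60<st[i,4]<900: 
                p=(x-22+st[i,0]+st[i,2]/2-.5,y-22+st[i,1]+st[i,3]/2-.5); print(nm,t,p,st[i],onz("wrist",p,z,c))
for uv in [(203,317),(154,309)]: print(g[uv[1],uv[0]-25:uv[0]+26:2],g[uv[1]-24:uv[1]+25:2,uv[0]])
tab=[onz("wrist",p,.082,c) for p in [(266,167),(266,273)]]; print("tab",tab)
e=[onz("wrist",p,.006,c) for p in [(37,148),(345,144)]]; print(e,np.degrees(np.arctan2(*(e[0]-e[1])[:2])))
E
```

```text
tip [ 0.51164397 -0.00057103  0.13137731] [0.513  0.0008 0.132 ]
ear 60 (np.float64(208.5), np.float64(312.5)) [21 12 14 12 98] [0.4665 0.0955 0.056 ]
ear 90 (np.float64(206.5), np.float64(314.5)) [ 17  11  18  18 216] [0.4652 0.0974 0.056 ]
ear 120 (np.float64(204.0), np.float64(316.5)) [ 11  10  25  24 452] [0.4641 0.0997 0.056 ]
ear 140 (np.float64(203.0), np.float64(317.5)) [  9  10  27  26 535] [0.4635 0.1006 0.056 ]
bed 120 (np.float64(153.5), np.float64(307.5)) [ 12  11  20  20 216] [0.4732 0.1421 0.04  ]
bed 140 (np.float64(154.0), np.float64(308.0)) [ 11  11  23  21 359] [0.4727 0.1419 0.04  ]
[182 188 190 188 190 164 146 104  89  89  91  85  60  56  56  56  54  54
  53 112 180 198 199 201 198 199] [195 195 195 196 196 192 105  60  62  60  61  59  58  83  93  93  92 113
 123 176 197 196 196 197 143]
[239 239 239 239 240 218 198 144 112 112 116 118 121 121 119 121 122 121
 127 226 243 242 203 187 183 188] [223 239 238 240 239 240 181 113 116 117 116 118 121 120 120 120 119 155
 183 240 238 239 240 243  75]
tab [array([0.5626, 0.0238, 0.082 ]), array([0.496 , 0.0408, 0.082 ])]
[array([0.6088, 0.2051, 0.006 ]), array([ 0.5609, -0.0292,  0.006 ])] 11.55426267533432
```

>>> step_arm(motion=[{"offset": [0.008, 0, 0.03], "twist": 0}, {"offset": [0.008, 0, 0.06], "twist": 0}, {"offset": [0.008, 0, 0.076], "twist": 0}, {"offset": [0.008, 0, 0.076], "twist": 0}, {"offset": [0.008, -0.01, 0.076], "twist": 0}, {"offset": [0.008, -0.018, 0.076], "twist": 0}, {"offset": [0.008, -0.018, 0.076], "twist": 0}])

```text
time: 6.7
eef_pos: [0.5283, 0.0166, 0.1022]
tcp_rot: [0.994, -0.106, 0.002, -0.0]
contact_force: [0.1, -0.7, -2.6]
opening: 0.263
finger_force: 59.1
```

>>> step_arm(motion=[{"offset": [0, -0.004, 0], "twist": 0}, {"offset": [0, -0.008, 0], "twist": 0}, {"offset": [0, -0.012, 0], "twist": 0}, {"offset": [0, -0.016, 0], "twist": 0}, {"offset": [0, -0.02, 0], "twist": 0}, {"offset": [0, -0.024, 0], "twist": 0}, {"offset": [0, -0.028, 0], "twist": 0}, {"offset": [0, -0.032, 0], "twist": 0}])

```text
time: 7.5
eef_pos: [0.5338, 0.0472, 0.1006]
tcp_rot: [0.994, -0.107, -0.0, 0.0]
contact_force: [-0.9, -1.8, -0.4]
opening: 0.266
finger_force: 59.1
```

It's in contact at about 2.5 N, so the carriage is sliding. I'll continue toward the stop.

>>> step_arm(motion=[{"offset": [0, -0.004, 0], "twist": 0}, {"offset": [0, -0.008, 0], "twist": 0}, {"offset": [0, -0.011, 0], "twist": 0}, {"offset": [0, -0.013, 0], "twist": 0}, {"offset": [0, -0.014, 0], "twist": 0}])

```text
time: 8.0
eef_pos: [0.5367, 0.061, 0.1005]
tcp_rot: [0.994, -0.107, -0.0, -0.0]
contact_force: [-1.4, -1.5, -0.4]
opening: 0.268
finger_force: 59.1
```

>>> step_arm(motion=[{"offset": [0, -0.001, 0], "twist": 0}, {"offset": [0, -0.002, 0], "twist": 0}, {"offset": [0, -0.003, 0], "twist": 0}])

```text
time: 8.3
eef_pos: [0.5372, 0.0637, 0.1004]
tcp_rot: [0.994, -0.107, -0.0, 0.0]
contact_force: [-1.0, -2.5, -0.6]
opening: 0.265
finger_force: 59.1
```

>>> step_arm(motion=[{"offset": [0, -0.001, 0], "twist": 0}, {"offset": [0, -0.002, 0], "twist": 0}, {"offset": [0, -0.003, 0], "twist": 0}])

```text
time: 8.6
eef_pos: [0.5379, 0.0667, 0.1005]
tcp_rot: [0.994, -0.107, -0.0, -0.0]
contact_force: [-0.8, -2.8, 0.1]
opening: 0.268
finger_force: 59.1
```

>>> step_arm(motion=[{"offset": [0, -0.001, 0], "twist": 0}, {"offset": [0, -0.002, 0], "twist": 0}, {"offset": [0, -0.003, 0], "twist": 0}])

```text
time: 8.9
eef_pos: [0.5385, 0.0696, 0.1004]
tcp_rot: [0.994, -0.107, -0.0, 0.0]
contact_force: [-1.5, -3.9, 0.7]
opening: 0.262
finger_force: 58.8
```

>>> step_arm(motion=[{"offset": [0, -0.001, 0], "twist": 0}, {"offset": [0, -0.002, 0], "twist": 0}, {"offset": [0, -0.003, 0], "twist": 0}])

```text
time: 9.2
eef_pos: [0.5387, 0.0702, 0.1005]
tcp_rot: [0.994, -0.106, -0.001, 0.003]
contact_force: [-2.4, -9.3, 1.8]
opening: 0.263
finger_force: 58.7
```

The force rose to 9 N while the motion stalled, so the carriage is at its stop. I'll back off, rise, and look at the eye.

>>> step_arm(motion=[{"offset": [0, 0.008, 0], "twist": 0}, {"offset": [0, 0.02, 0], "twist": 0}, {"offset": [0, 0.02, -0.03], "twist": 0}, {"offset": [0, 0.02, -0.065], "twist": 0}, {"offset": [-0.02, 0, -0.075], "twist": 0}, {"offset": [-0.05, 0, -0.075], "twist": 0}, {"offset": [-0.05, 0, -0.075], "twist": 0}, {"offset": [-0.05, 0, -0.075], "twist": 0}])

```text
time: 10.0
eef_pos: [0.4904, 0.0832, 0.1755]
tcp_rot: [0.994, -0.107, 0.001, -0.001]
contact_force: [0.6, -0.8, -1.5]
opening: 0.268
finger_force: 59.3
```

```bash
python3 - <<'E'
from h import *
import pickle
s=ctrl.get_state(); c=ctrl.calibration("wrist"); im=ctrl.read_camera("wrist"); pickle.dump((c,s),open("w5.pkl","wb"))
print(s["time"],s["eef_pos"],s["tcp_rot"])
cv2.imwrite("pics/w5.png",im); g=cv2.cvtColor(im,cv2.COLOR_BGR2GRAY)
u,v=proj("wrist",(.4725,.1415,.056),c); print(u,v); x,y=int(u),int(v)
r=g[y-30:y+30,x-30:x+30]
for t in (60,90,110,120,130,140,150):
    n,l,st,ce=cv2.connectedComponentsWithStats((r<t).astype(np.uint8))
    for i in range(1,n):
        if 150<st[i,4]<1200:
            p=(x-30+st[i,0]+st[i,2]/2-.5,y-30+st[i,1]+st[i,3]/2-.5); print(t,p,st[i],onz("wrist",p,.056,c))
E
```

```text
10.0 [0.4903649  0.08319552 0.17551959] [ 9.94282145e-01 -1.06781643e-01  6.45652329e-04 -5.29325883e-04]
247.5511958149228 264.96841851162355
110 (np.float64(245.5), np.float64(268.0)) [ 17  25  24  19 154] [0.4706 0.1435 0.056 ]
120 (np.float64(246.0), np.float64(266.0)) [ 17  20  25  25 429] [0.472  0.1428 0.056 ]
130 (np.float64(246.0), np.float64(266.5)) [ 17  20  25  26 506] [0.4716 0.1429 0.056 ]
140 (np.float64(245.5), np.float64(266.0)) [ 15  19  28  27 561] [0.4721 0.1431 0.056 ]
150 (np.float64(245.5), np.float64(266.0)) [ 14  19  30  27 612] [0.4721 0.1431 0.056 ]
```

View pics/w5.png

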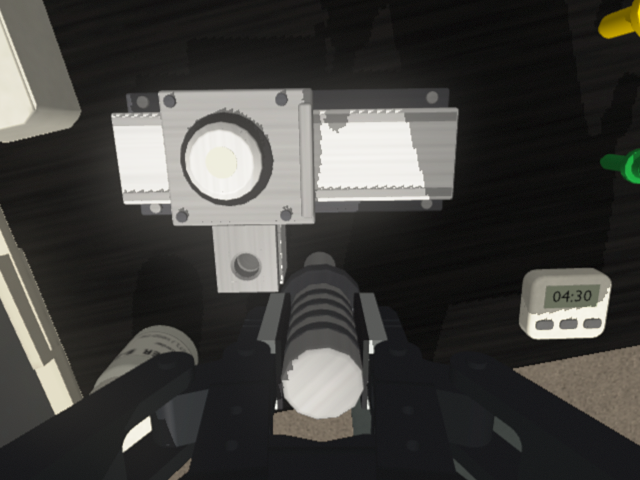

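The eye is at (245.5,266), giving (0.472, 0.143), with no separate bed hole showing, so it is aligned. Next I'll check where the pin axis lies in the hand.

```bash
python3 - <<'E'
from h import *
import pickle; c,s=pickle.load(open("w5.pkl","rb"))
g=cv2.cvtColor(cv2.imread("pics/w5.png"),cv2.COLOR_BGR2GRAY)
m=(g[335:425,278:372]>125).astype(np.uint8)
n,l,st,ce=cv2.connectedComponentsWithStats(m); i=1+np.argmax(st[1:,4]); print(st[i],ce[i]+[278,335])
t=st[i]; p=(278+t[0]+t[2]/2-.5,335+t[1]+t[3]/2-.5)
for zt in(.24,.243,.246): print("top",p,zt,onz("wrist",p,zt,c))
e=s["eef_pos"]
for h in (0,.11): print(h,proj("wrist",(e[0],e[1],.1325+h),c))
x=np.array([.978,-.208,0])
print("rim",proj("wrist",np.r_[e[:2],.1325]+.004*x,c),proj("wrist",np.r_[e[:2],.1405]+.008*x,c))
print(g[245:275:2,320], g[268,296:346:2], g[280,290:352:2])
T=np.array(c["cam_to_world"]); 
from scipy.spatial.transform import Rotation as R
r=R.from_quat(s["tcp_rot"]).as_matrix(); print(r.T@(np.array([.472,.143,.1755])-e), r)
E
```

```text
[   4   13   81   72 4440] [322.91058559 383.42815315]
top (np.float64(322.0), np.float64(383.5)) 0.24 [0.4881 0.0834 0.24  ]
top (np.float64(322.0), np.float64(383.5)) 0.243 [0.4901 0.083  0.243 ]
top (np.float64(322.0), np.float64(383.5)) 0.246 [0.4921 0.0825 0.246 ]
0 (np.float64(321.58086507491095), np.float64(258.3104463925844))
0.11 (np.float64(320.9279162993416), np.float64(381.73078161088))
rim (np.float64(321.53217894936023), np.float64(251.01484387581684)) (np.float64(321.4533274652362), np.float64(248.06607685690912))
[40 41 39 53 85 85 85 85 85 84 50 48 49 60 58] [42 41 42 47 50 51 51 50 49 49 49 48 48 48 48 49 48 46 45 45 43 40 32 29
 22] [55 60 62 61 61 61 60 61 60 60 59 59 59 59 57 57 56 56 57 59 57 55 55 56
 56 55 55 55 56 54 45]
[-3.06451514e-02 -5.45409743e-02  4.86380246e-05] [[ 9.77194528e-01 -2.12341479e-01  1.39696574e-03]
 [-2.12342846e-01 -9.77194801e-01  9.14710916e-04]
 [ 1.17087659e-03 -1.19048618e-03 -9.99998606e-01]]
```

>>> step_arm(motion=[{"offset": [-0.015, -0.027, 0], "twist": 0}, {"offset": [-0.027, -0.048, 0], "twist": 0}, {"offset": [-0.0305, -0.0545, 0], "twist": 0}, {"offset": [-0.0305, -0.0545, 0.03], "twist": 0}, {"offset": [-0.0305, -0.0545, 0.055], "twist": 0}, {"offset": [-0.0305, -0.0545, 0.065], "twist": 0}, {"offset": [-0.0305, -0.0545, 0.065], "twist": 0}, {"offset": [-0.0305, -0.0545, 0.065], "twist": 0}])

```text
time: 10.85
eef_pos: [0.4732, 0.1425, 0.1113]
tcp_rot: [0.994, -0.107, 0.001, -0.0]
contact_force: [0.8, 0.4, -1.2]
opening: 0.26
finger_force: 59.4
```

```bash
python3 - <<'E'
from h import *
s=ctrl.get_state(); c=ctrl.calibration("wrist"); im=ctrl.read_camera("wrist"); 
print(s["time"],s["eef_pos"],s["contact_force"])
sc=ctrl.read_camera("scene")
u,v=map(int,proj("wrist",(.472,.143,.056),c)); print(u,v); U,V=map(int,proj("scene",(.472,.143,.06)))
out=np.hstack([cv2.resize(im[v-60:v+60,u-40:u+40],(400,600),interpolation=2),cv2.resize(sc[V-36:V+24,U-20:U+20],(400,600),interpolation=2)])
cv2.imwrite("pics/c6.png",out)
E
```

```text
10.85 [0.47324521 0.14248203 0.11134461] [ 0.78171015  0.37860808 -1.153931  ]
321 253
```

View pics/c6.png

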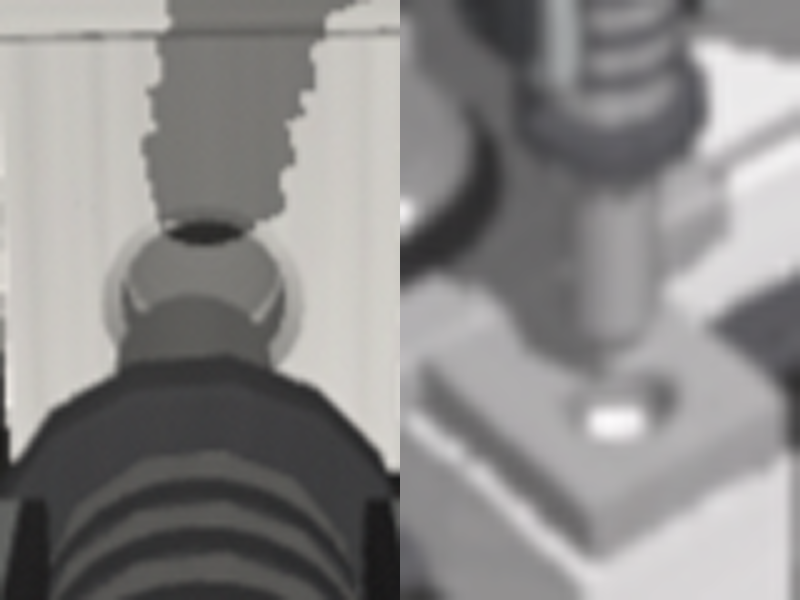

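The wrist crop shows the pin tip centred over the eye sideways, about 1–2 mm too far in +x. The scene crop agrees it is over the hole. I'll apply a small correction and insert.

>>> step_arm(motion=[{"offset": [-0.0015, 0.0005, 0.004], "twist": 0}, {"offset": [-0.0015, 0.0005, 0.01], "twist": 0}, {"offset": [-0.0015, 0.0005, 0.016], "twist": 0}, {"offset": [-0.0015, 0.0005, 0.02], "twist": 0}, {"offset": [-0.0015, 0.0005, 0.024], "twist": 0}, {"offset": [-0.0015, 0.0005, 0.024], "twist": 0}])

```text
time: 11.55
eef_pos: [0.4716, 0.1423, 0.0863]
tcp_rot: [0.994, -0.107, 0.001, 0.0]
contact_force: [3.0, -1.9, -3.0]
opening: 0.262
finger_force: 59.5
```

>>> step_arm(motion=[{"offset": [0.0007, 0.0005, 0.006], "twist": 0}, {"offset": [0.0007, 0.0005, 0.012], "twist": 0}, {"offset": [0.0007, 0.0005, 0.018], "twist": 0}, {"offset": [0.0007, 0.0005, 0.024], "twist": 0}, {"offset": [0.0007, 0.0005, 0.03], "twist": 0}, {"offset": [0.0007, 0.0005, 0.034], "twist": 0}, {"offset": [0.0007, 0.0005, 0.034], "twist": 0}])

```text
time: 12.25
eef_pos: [0.4717, 0.142, 0.0519]
tcp_rot: [0.994, -0.107, 0.001, -0.0]
contact_force: [5.9, 0.4, -4.6]
opening: 0.269
finger_force: 59.4
```

>>> step_arm(motion=[{"offset": [0.001, 0, 0.001], "twist": 0}, {"offset": [0.001, 0, 0.003], "twist": 0}, {"offset": [0.001, 0, 0.004], "twist": 0}, {"offset": [0.001, 0, 0.004], "twist": 0}])

```text
time: 12.65
eef_pos: [0.472, 0.1419, 0.0482]
tcp_rot: [0.994, -0.107, -0.0, -0.0]
contact_force: [4.0, -0.3, -2.0]
opening: 0.264
finger_force: 59.5
```

>>> step_arm(motion=[{"offset": [0.001, 0, 0.001], "twist": 0}, {"offset": [0.001, 0, 0.002], "twist": 0}, {"offset": [0.001, 0, 0.0025], "twist": 0}, {"offset": [0.001, 0, 0.0025], "twist": 0}])

```text
time: 13.05
eef_pos: [0.4723, 0.1417, 0.0471]
tcp_rot: [0.994, -0.107, -0.002, 0.0]
contact_force: [-2.3, 0.0, 8.3]
opening: 0.268
finger_force: 60.6
```

The upward force of 8 N at the predicted height means the collar is seated. Now I'll release and retreat.

>>> step_arm(motion=[{"offset": [0, 0, -0.001], "twist": 0}, {"offset": [0, 0, -0.001], "twist": 0}, {"offset": [0, 0, -0.001], "twist": 0}, {"offset": [0, 0, -0.001], "twist": 0}, {"offset": [0, 0, -0.001], "twist": 0}], gripper=0.05)

```text
time: 13.55
eef_pos: [0.4728, 0.1415, 0.0467]
tcp_rot: [0.994, -0.107, -0.001, 0.0]
contact_force: [0.8, 0.0, 0.3]
opening: 0.587
finger_force: 0.0
```

>>> step_arm(motion=[{"offset": [0, 0, -0.02], "twist": 0}, {"offset": [0, 0, -0.05], "twist": 0}, {"offset": [0, 0, -0.09], "twist": 0}, {"offset": [0, 0, -0.13], "twist": 0}, {"offset": [0, 0.04, -0.15], "twist": 0}, {"offset": [0, 0.08, -0.15], "twist": 0}, {"offset": [0, 0.08, -0.15], "twist": 0}])

```text
time: 14.25
eef_pos: [0.4561, 0.0605, 0.1981]
tcp_rot: [0.994, -0.109, 0.001, 0.001]
contact_force: [0.1, 0.4, 0.6]
opening: 0.589
finger_force: 0.0
```

```bash
python3 - <<'E'
from h import *
s=ctrl.get_state(); im=ctrl.read_camera("wrist"); sc=ctrl.read_camera("scene")
print(s["time"],s["opening"],s["contact_force"])
cv2.imwrite("pics/c7.png",np.hstack([cv2.resize(im,(400,300)),cv2.resize(sc[220:325,230:370],(400,300),interpolation=2)]))
E
```

```text
14.25 0.5885909109879783 [0.11733483 0.40836303 0.63988639]
```

View pics/c7.png

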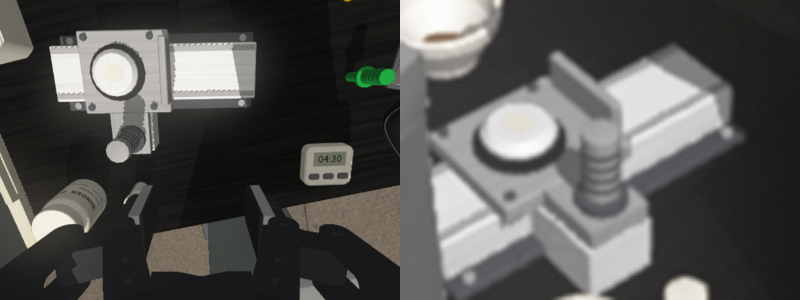

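The pin stands upright in the eye with its collar on the ear, the gripper is clear, and nothing else has moved in view. I'm handing in.

```bash
python3 -c "
from plant import ctrl
print(ctrl.sign_off())"
```

```text
the job is handed in; nothing more can be done
None
```

The carriage is at its stop, the pin is down through the eye into the bed hole with its collar on the carriage and released, and the job was handed in at about 14 s; one early grasp closed on top of the pin's handle (about 6.5 N) and had to be redone.

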